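# Amber filter to the click in front of the spot lamp

### The arm

A 6-joint arm with a two-finger parallel gripper is mounted at the origin on the work surface; the furniture and walls round the work are solid. World frame = base frame: x ahead of the robot, y to its left, z up, the work surface at z = 0. Lengths are in m, angles in rad, forces in N, time in s.
With the tool pointing down it reaches from about 0.35 to 0.775 m from the base axis. Payload 5.5 kg.
Tool frame: the origin (TCP) lies between the finger pads; the fingertips stand 17 mm ahead of it and the grasp point (between the pads) lies 2 mm behind it (env.finger_overhang is the distance from the TCP to the fingertips, in m); z points along the fingers, y is the line along which they close (so a half turn about z gives the same grasp; the last joint's range is limited). The gripper opens to 85 mm and grips with 20 to 120 N. Pads are 22 mm wide; open, the fingers measure 114 mm over their backs; the gripper's body (76 mm by 85 mm) begins 54 mm behind the grasp point. The pads swing forward as they close: fully open they stand 13 mm farther back than shut.
Start: joints at [-0.14, 0.313, 0.046, 1.304, 0, 1.431], TCP at [0.575, -0, 0.248] pointing down, gripper open.
Joint ranges: [-2.76, 2.76], [-0.86, 1.69], [-1.03, 1.26], [-2.2, 2.34], [-1.47, 1.5], [-3.14, 3.14]. Speed limits (rad/s): [2.57, 2.57, 3.14, 3.14, 3.14, 3.14].

### API

Orientations are given as a unit quaternion [w, x, y, z].
In Python, from workcell import env gives the robot as it stands. The module is installed in compiled form; this text tells all that it offers.
- The arm moves only by the shell command python3 -m pendant 'ROWS' [FORCE]. ROWS is JSON, a list of rows, each a list of 5 numbers: the gripper's target within -1 to 1 (fully open at 1, half-way at 0, shut at -1), then the shift along the tool's x, y, z in m, then the turn about the tool's z in rad. A call has 1 to 8 rows; each row shifts and turns the commanded pose from where the row before left it, along the tool's axes as they then stand; what a row does not reach is not made up. A row lasts 1/8 s, in which the tool goes at most 62.5 mm and 10.7 degrees, less where a joint would pass 70% of its speed; a pose out of reach is approached as far as the arm can. A call with a gripper value outside its range is refused whole. The fingers move at their own pace and stop on an object; FORCE is the grip in N (left out, the last holds). Time passes only in rows, so rows that do not move let the fingers close. It gives the time, the measured TCP pose, the force, the opening and the grip force at its end, in the units of the state.
- env.get_state(): the state, without advancing time (a new reading comes with each control period).
- env.read_camera(name): name is "scene" or "side" or "wrist"; returns the picture (420x560x3 uint8, red, green, blue); there is no depth.
- env.calibration(name): a dict with "K" (3x3 intrinsics, pixels), "T" (4x4, takes a point from camera to world coordinates); the wrist camera has in their place "tool_from_camera" (4x4, takes a point from camera to tool coordinates, whose origin is the TCP and whose axes are the flange's). Camera axes: x right, y down, z forward; pixel columns grow to the right and rows downward; lengths in m; the calibration is good to about 2 mm. A picture is of the moment at which its call begins: read the wrist's pose just before it. calibration takes no time and is no camera call.
- env.hand_in(): hands the job in; it is judged then, once.
Trained networks look in the newest picture that a camera, given by its name, has taken for a name from the list of things; names that differ only in an ending like _2 or _b are one class to them, and where a whole thing is asked for, a point or a joint stands for the part that bears it (a point fixed in the world has none). Each returns a list of dicts, best first, with "score" (0 to 1); they miss things now and then, are a little off and sometimes report something else, mostly with a low value. They report only what shows in the picture. A call takes as long as a camera call. They do not tell look-alikes from the thing itself.
- env.recognise(camera, label): "centre" ([column, row] in pixels, amid what is visible of it).
The state is a dict: "clock": time; "joint_pos": joint angles; "qvel": joint speeds; "tau": joint torques, N m; "tcp_pos": TCP position; "orientation": TCP orientation; "wrist_force": force on the tool from outside, world axes, zero at the start; "ft_torque": the same for the moment, N m; "finger_gap": finger opening in m; "grip_force": force on a finger pad.
Only numpy, scipy, OpenCV 4.12 (cv2) and the standard library are available. Lean on these libraries where they do the work, as an engineer would, in place of code of your own. Each camera call takes 0.05 s, during which the arm holds its last target. There are 200 camera calls.

### The job

Take the amber filter out of the wooden rack by its black tab and push it fully home, upright, into the slot of the blue sliding holder. Then, still holding the tab, slide the holder along its rail towards the lamp until you feel its ball click into the notch, so the filter stands in front of the lens; do not force it on past the notch. Finish there, still gripping the tab so the filter stays put while I check the light; leave the blue filter in the rack and do not knock the ink bottle or the thread spool about.

Things in the scene. Friction and masses are not known exactly. Their poses are not given: they have to be found in the camera images.
- amber_tab (a point): Centre of the amber filter's black grip tab: 26 mm wide (its y), 10 mm thick (x), 28 mm high, 94 mm above the filter's foot, z up. Pinch it across the 10 mm thickness. It stands in either of the rack's two slots.
- amber_foot (a point): Centre of the bottom edge of the amber filter, same axes as amber_tab. The filter is a flat upright plate, amber glass in an aluminium frame, 50 mm wide (y), 5 mm thick (x), 80 mm high without the tab, 108 mm with it; 50 g. Half a turn about z makes no difference.
- blue_tab (a point): Centre of the black tab of the blue filter, the same in shape, in the rack's other slot. To be left there.
- rack: Wooden filter rack, fixed, 180 mm long (its y), 50 mm wide, 40 mm high; origin at the centre of its underside. Two slots along its y, 53 x 7 mm, 30 mm deep, centred 42 mm either side of the middle; a filter in it has its foot 10 mm, its tab's centre 104 mm above the table.
- holder_slot (a point): Centre of the floor of the blue holder's slot, 36 mm above the table. y runs along the rail from the holder's start to the notch, x across it to the lamp, z up. Slot 53 mm long (y), 8 mm wide (x); posts at its ends guide the plate up to 50 mm above the floor, flared to 57 mm. Home, the filter's foot is on this floor, its tab's centre 94 mm above it.
- holder (a joint): Travel of the holder along the rail in m: 0 at the end stop on the starting side, 0.175 at the far stop. It takes about 2.5 N to slide and is carried by the rail. The holder measures 72 mm along the rail.
- notch (a point): Where holder_slot is when the ball sits in the notch; same axes. The notch is a gap 8 mm long in the brass strip on the robot's side of the rail, marked by a white line, to meet the white line below the holder's brass plunger. The ball drops in 1.5 mm, pulling the holder in with up to 14 N, then resists leaving with up to 17 N; within 2 mm it is in the notch.
- lamp: Black spot lamp, fixed beside the rail; its origin lies on the table below the notch, axes as the notch. Its lens (40 mm across) faces the rail directly behind the notch, 50 mm from the rail's middle; its top is 108 mm above the table. Lamp, strip and notch stand elsewhere along the rail at each start.
- red_ink_centre (a point): Centre of a red ink bottle, 36 mm across and 63 mm high, standing on the table; a loose bystander.
- spool_centre (a point): Centre of a spool of red thread, 31 mm across and 40 mm high, standing on the table; a loose bystander.
Not all that is in view belongs to the job. Leave any pink or red look-alike of the part that bears amber_tab alone.

How it is judged:
By the outcome, as a careful person would: the job done as asked, in the order asked, and still so for the second after the job is handed in, while the arm keeps its last pose, push and grip.
It also fails if it takes over 48 s, if anything falls off the work surface, if the arm or the gripper's body presses on something with over 40 N, if the wrist force passes 120 N, or if a joint passes its speed limit or range.

## Working session

There is one attempt and no reset: what is moved stays moved. The work goes in short steps, Python scripts to look and compute and a shell command to move; the robot and the scene stay as the last step left them, time stands still between calls to the robot, and variables do not carry over. Pictures are saved under pics/ and viewed, at most 13 in all, crops included, and the job is handed in when it is done.

```bash
mkdir -p pics
cat > h.py <<'E'
import numpy as np, cv2
from workcell import env
def save(cam,fn):
    im=env.read_camera(cam); cv2.imwrite('pics/'+fn,im[:,:,::-1]); return im
def ray(cam,px):
    c=env.calibration(cam); K=np.array(c['K'])
    if cam=='wrist':
        s=env.get_state(); w,x,y,z=s['orientation']
        from scipy.spatial.transform import Rotation as R
        T=np.eye(4);T[:3,:3]=R.from_quat([x,y,z,w]).as_matrix();T[:3,3]=s['tcp_pos']
        T=T@np.array(c['tool_from_camera'])
    else: T=np.array(c['T'])
    d=T[:3,:3]@np.linalg.solve(K,[px[0],px[1],1]); return T[:3,3],d
def at_z(cam,px,z):
    o,d=ray(cam,px); return o+d*(z-o[2])/d[2]
def proj(cam,p):
    c=env.calibration(cam);o,_=ray(cam,[0,0]);
    if cam=='wrist':
        from scipy.spatial.transform import Rotation as R
        s=env.get_state(); w,x,y,z=s['orientation']
        T=np.eye(4);T[:3,:3]=R.from_quat([x,y,z,w]).as_matrix();T[:3,3]=s['tcp_pos'];T=T@np.array(c['tool_from_camera'])
    else: T=np.array(c['T'])
    q=np.array(c['K'])@(T[:3,:3].T@(np.array(p)-T[:3,3])); return q[:2]/q[2]
E
python3 - <<'E'
from h import *
np.set_printoptions(precision=4,suppress=True)
a=save('scene','s1.png');b=save('side','d1.png');w=save('wrist','w1.png')
s=env.get_state();print(s['clock'],s['tcp_pos'],s['orientation'],s['finger_gap'],env.finger_overhang)
print(env.calibration('wrist')['tool_from_camera'])
zz=dict(amber_tab=.104,blue_tab=.104,rack=.02,holder=.04,holder_slot=.036,lamp=.054,red_ink_centre=.03,spool_centre=.02)
for cam in('scene','side','wrist'):
    print(cam,ray(cam,[280,210]))
    for l,z in zz.items():
        for r in env.recognise(cam,l)[:3]: print(cam,l,round(r['score'],2),np.array(r['centre']),at_z(cam,r['centre'],z))
print(env.get_state()['clock'])
im=np.zeros((420*1,1120,3),np.uint8)
E
```

```text
0.15 [0.5747 0.     0.2476] [-0.0006  0.7071  0.7071 -0.0004] 0.0853956922749472 0.017
[[ 0.0009 -0.9477 -0.3191  0.082 ]
 [ 1.      0.0011 -0.0005  0.    ]
 [ 0.0008 -0.3191  0.9477 -0.1265]
 [ 0.      0.      0.      1.    ]]
scene (array([-0.0191, -0.5893,  0.8086]), array([ 0.5033,  0.4826, -0.7168]))
scene amber_tab 0.96 [367.  267.5] [ 0.4726 -0.3449  0.104 ]
scene amber_tab 0.73 [355.1 215.2] [ 0.5704 -0.2461  0.104 ]
scene amber_tab 0.69 [301.4 253.2] [ 0.4156 -0.2277  0.104 ]
scene blue_tab 0.78 [395.5 247.5] [ 0.5512 -0.3588  0.104 ]
scene blue_tab 0.24 [363.3 266.2] [ 0.4705 -0.3378  0.104 ]
scene rack 0.69 [373.  277.4] [ 0.5182 -0.3401  0.02  ]
scene holder 0.9 [288.6 192.2] [ 0.5797 -0.0465  0.04  ]
scene holder_slot 0.67 [192.8 210.9] [0.3834 0.0853 0.036 ]
scene holder_slot 0.6 [285.8 194.1] [ 0.5732 -0.043   0.036 ]
scene lamp 0.61 [277.9 160.2] [0.6406 0.0453 0.054 ]
scene red_ink_centre 0.52 [250.7 251.5] [ 0.3908 -0.103   0.03  ]
scene spool_centre 0.46 [192.6 212. ] [0.389  0.0968 0.02  ]
side (array([0.5176, 0.5336, 0.6857]), array([-0.0499, -0.7577, -0.6508]))

[... 562 characters left out ...]
15 -0.106   0.03  ]
side red_ink_centre 0.29 [234.  257.4] [ 0.5775 -0.0712  0.03  ]
wrist (array([0.5751, 0.082 , 0.3748]), array([-0.0086, -0.3195, -0.9476]))
wrist amber_tab 0.62 [190.3 328.9] [ 0.4719 -0.1499  0.104 ]
wrist amber_tab 0.16 [284.6 228.6] [ 0.5771 -0.0287  0.104 ]
wrist blue_tab 0.32 [360.8 136.4] [0.6448 0.0601 0.104 ]
wrist rack 0.69 [213.7 369.5] [ 0.4687 -0.2986  0.02  ]
wrist holder 0.58 [284.6 228.3] [ 0.5776 -0.0545  0.04  ]
wrist holder_slot 0.65 [286.7 226.5] [ 0.5802 -0.0536  0.036 ]
wrist lamp 0.68 [359.1 131.4] [0.6555 0.0612 0.054 ]
wrist red_ink_centre 0.6 [148.2 253. ] [ 0.401  -0.0933  0.03  ]
wrist spool_centre 0.75 [119.4 102.7] [0.3906 0.0902 0.02  ]
1.35
```

View pics/s1.png

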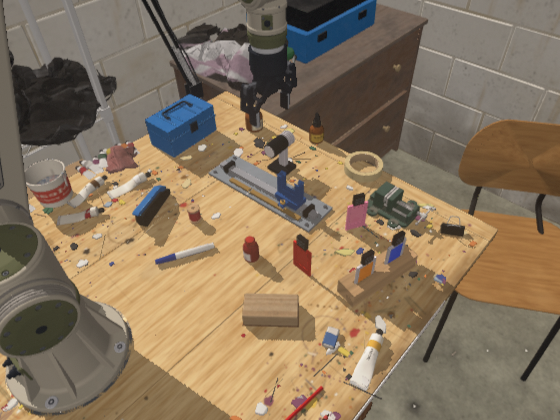

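View pics/d1.png

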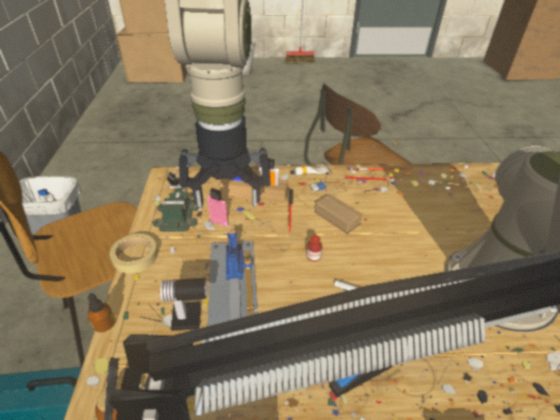

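View pics/w1.png

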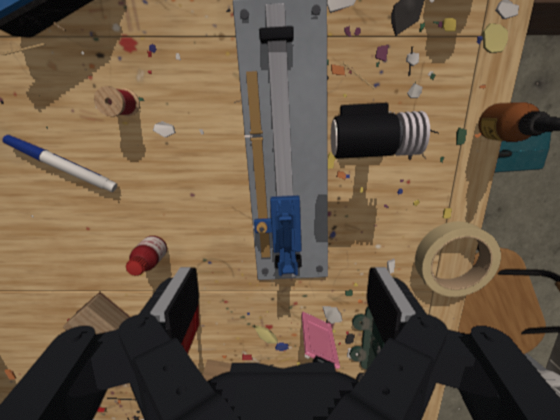

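The scene picture shows the amber filter in the near rack slot (tab about 367,255) and the blue one at (397,240). The loose red (302,253) and pink (356,212) filters are look-alikes. The wrist view shows the rail with the holder at (287,230), the white notch mark at about (250,136) and the lamp at (365,130). I'll go above the amber filter.

```bash
python3 -m pendant '[[1,-0.055,-0.015,0,0],[1,-0.055,-0.015,0,0],[1,-0.055,-0.015,0,0],[1,-0.055,-0.015,0,0],[1,-0.055,-0.015,0,0],[1,-0.055,-0.015,0,0]]'; python3 -m pendant '[[1,0,0,0,-0.175],[1,0,0,0,-0.175],[1,0,0,0,-0.175],[1,0,0,0,-0.175],[1,0,0,0,-0.175],[1,0,0,0,-0.175],[1,0,0,0,-0.175],[1,0,0,0,-0.175]]'
python3 - <<'E'
from h import *
np.set_printoptions(precision=4,suppress=True)
w=save('wrist','w2.png');s=env.get_state();print(s['clock'],s['tcp_pos'],s['orientation'],s['joint_pos'])
for l,z in dict(amber_tab=.08,blue_tab=.08,rack=.03).items():
    for r in env.recognise('wrist',l)[:3]: print(l,r['score'],r['centre'],at_z('wrist',r['centre'],z))
E
```

```text
clock: 2.1
tcp_pos: [0.4844, -0.3318, 0.2485]
orientation: [0.0, 0.707, 0.707, 0.0]
wrist_force: [0.1, 0.1, 0.2]
finger_gap: 0.0857
grip_force: 0.0
clock: 3.1
tcp_pos: [0.485, -0.33, 0.2483]
orientation: [0.0, 0.082, 0.997, 0.0]
wrist_force: [-0.1, -0.6, 0.5]
finger_gap: 0.0858
grip_force: 0.0
3.15 [ 0.485  -0.33    0.2483] [ 0.      0.0799  0.9968 -0.    ] [-0.7343  0.3361  0.0782  1.3129  0.     -0.5743]
amber_tab 0.86 [398.5, 134.1] [ 0.4443 -0.2089  0.08  ]
amber_tab 0.61 [390.3, 263.3] [ 0.5844 -0.2243  0.08  ]
amber_tab 0.58 [281.0, 203.1] [ 0.4941 -0.3331  0.08  ]
blue_tab 0.84 [277.7, 278.8] [ 0.5826 -0.3525  0.08  ]
rack 0.91 [278.8, 212.7] [ 0.5211 -0.3409  0.03  ]
```

View pics/w2.png

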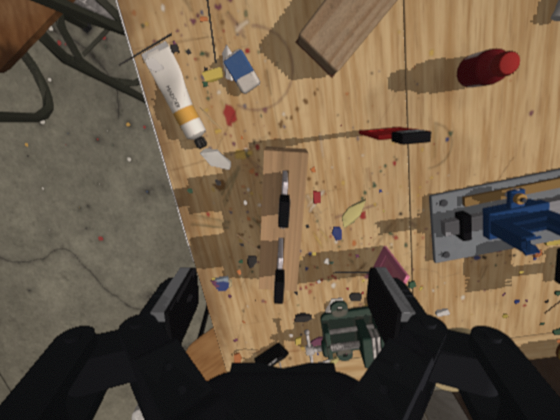

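The amber tab is the black rectangle at (284,212) and the blue tab is at (279,286). The red filter at (410,135) and the pink one at (392,262) are loose. I'll measure the tab blobs.

Run:
```python
from h import *
np.set_printoptions(precision=4,suppress=True)
im=cv2.imread('pics/w2.png')
for (x0,x1,y0,y1) in((268,300,185,240),(265,296,255,308)):
    m=(im[y0:y1,x0:x1].max(2)<45).astype(np.uint8)
    n,l,st,c=cv2.connectedComponentsWithStats(m); k=1+st[1:,4].argmax()
    ys,xs=np.where(l==k); r=cv2.minAreaRect(np.c_[xs+x0,ys+y0].astype(np.float32))
    print(r, xs.min()+x0,xs.max()+x0,ys.min()+y0,ys.max()+y0)
    b=cv2.boxPoints(r); b=b[b[:,1].argsort()]
    top,bot=b[:2].mean(0),b[2:].mean(0)
    print([at_z('wrist',p,.118) for p in (top,bot)],[at_z('wrist',p,.09) for p in (top,bot)])
for p in ((266,150),(307,150),(300,290)): print(at_z('wrist',p,.04))
cv2.imwrite('pics/c.png',cv2.resize(im[140:315,245:325],None,fx=3.4,fy=3.4,interpolation=2))
```

```text
((283.5, 210.5), (31.0, 9.0), 90.0) 279 288 195 226
[array([ 0.4753, -0.3273,  0.118 ]), array([ 0.5049, -0.3325,  0.118 ])] [array([ 0.4831, -0.3286,  0.09  ]), array([ 0.5159, -0.3343,  0.09  ])]
((279.0, 285.5), (33.0, 8.0), 90.0) 275 283 269 302
[array([ 0.5489, -0.3446,  0.118 ]), array([ 0.5866, -0.3513,  0.118 ])] [array([ 0.5647, -0.3477,  0.09  ]), array([ 0.6065, -0.3552,  0.09  ])]
[ 0.4421 -0.3412  0.04  ]
[ 0.45  -0.296  0.04 ]
[ 0.6284 -0.3316  0.04  ]
```

View pics/c.png

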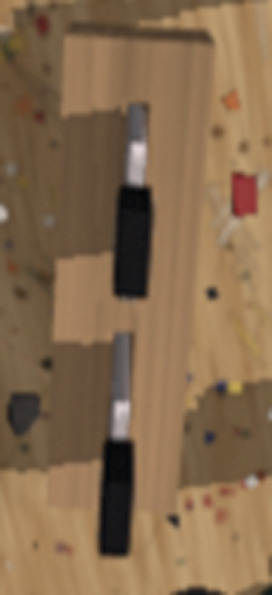

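```bash
python3 -m pendant '[[1,-0.007,0,0.04,0.065],[1,0,0,0.04,0],[1,0,0,0,0]]' 30
python3 - <<'E'
from h import *
np.set_printoptions(precision=4,suppress=True)
w=save('wrist','w3.png');s=env.get_state();print(s['clock'],s['tcp_pos'],s['orientation'])
print(env.recognise('wrist','amber_tab'))
for z in(.118,.104,.09): print(proj('wrist',[.492,-.330,z]))
E
```

```text
clock: 3.68
tcp_pos: [0.4901, -0.3295, 0.1652]
orientation: [-0.003, 0.119, 0.993, 0.002]
wrist_force: [-0.5, -0.3, 0.6]
finger_gap: 0.0856
grip_force: 0.0
3.725 [ 0.4912 -0.3305  0.1675] [-0.0013  0.1184  0.993   0.0009]
[{'centre': [429.4, 298.6], 'score': 0.9}, {'centre': [438.7, 127.9], 'score': 0.67}, {'centre': [280.1, 234.1], 'score': 0.57}]
[284.3399 241.61  ]
[284.2242 233.2433]
[284.1224 225.882 ]
```

View pics/w3.png

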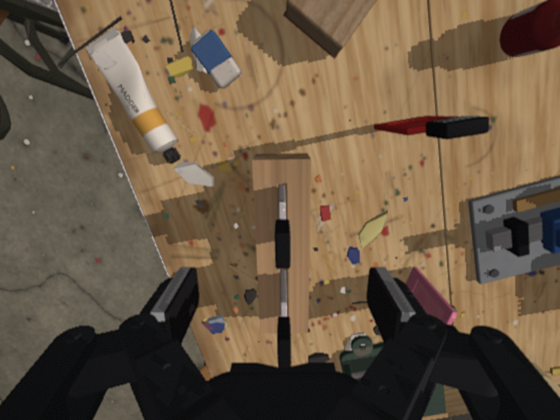

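The tab is centred under the gripper at about (282,243) and aligned, so I'll descend and grip.

```bash
python3 -m pendant '[[1,-0.004,0.001,0.03,0],[1,0,0,0.033,0],[1,0,0,0,0],[-1,0,0,0,0],[-1,0,0,0,0],[-1,0,0,0,0],[-1,0,0,0,0],[-1,0,0,0,0]]' 40;  python3 -m pendant '[[-1,0,0,0,0],[-1,0,0,0,0]]'
```

```text
clock: 4.78
tcp_pos: [0.4964, -0.3314, 0.106]
orientation: [0.001, 0.118, 0.993, -0.0]
wrist_force: [-0.1, 1.2, 2.9]
finger_gap: 0.0095
grip_force: 40.9
clock: 5.03
tcp_pos: [0.4964, -0.3314, 0.106]
orientation: [0.001, 0.118, 0.993, -0.0]
wrist_force: [-0.9, 1.2, 5.1]
finger_gap: 0.0094
grip_force: 41.2
```

```bash
python3 -m pendant '[[-1,0,0,-0.02,0],[-1,0,0,-0.035,0],[-1,0,0,-0.045,0],[-1,0,0,-0.045,0],[-1,-0.008,0.048,0,0],[-1,-0.008,0.048,0,0],[-1,-0.008,0.048,0,0],[-1,-0.01,0.05,0,0]]'; python3 -m pendant '[[-1,0,0,0,0.18],[-1,0,0,0,0.18],[-1,0,0,0,0.18],[-1,0,0,0,0.18],[-1,0,0,0,0.18],[-1,0,0,0,0.18],[-1,0,0,0,0.18],[-1,0,0,0,0]]'
python3 - <<'E'
from h import *
np.set_printoptions(precision=4,suppress=True)
w=save('wrist','w4.png');s=env.get_state();print(s['clock'],s['tcp_pos'],s['orientation'],s['joint_pos'])
E
```

```text
clock: 6.02
tcp_pos: [0.5745, -0.1491, 0.2497]
orientation: [-0.001, 0.118, 0.993, 0.0]
wrist_force: [0.2, -0.6, -1.8]
finger_gap: 0.0095
grip_force: 40.3
clock: 7.02
tcp_pos: [0.5741, -0.1504, 0.2496]
orientation: [-0.001, 0.679, 0.734, -0.0]
wrist_force: [0.5, -0.2, 0.1]
finger_gap: 0.0092
grip_force: 40.3
7.075 [ 0.5742 -0.1504  0.2497] [-0.0005  0.6789  0.7343 -0.0002] [-0.3914  0.3504  0.102   1.3235 -0.0001  1.1011]
```

View pics/w4.png

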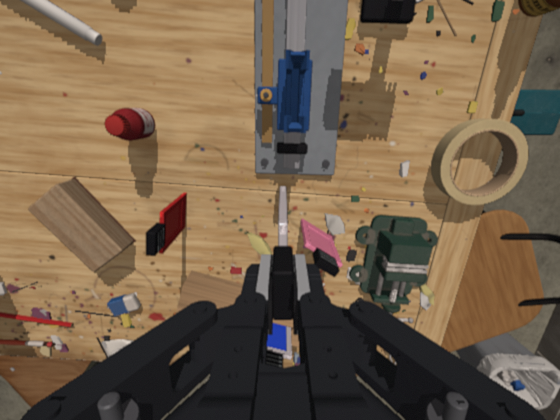

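Run:
```python
from h import *
im=cv2.imread('pics/w4.png')
cv2.imwrite('pics/c2.png',cv2.resize(im[35:155,235:355],None,fx=5,fy=5,interpolation=2))
```

```text
(no output)
```

View pics/c2.png

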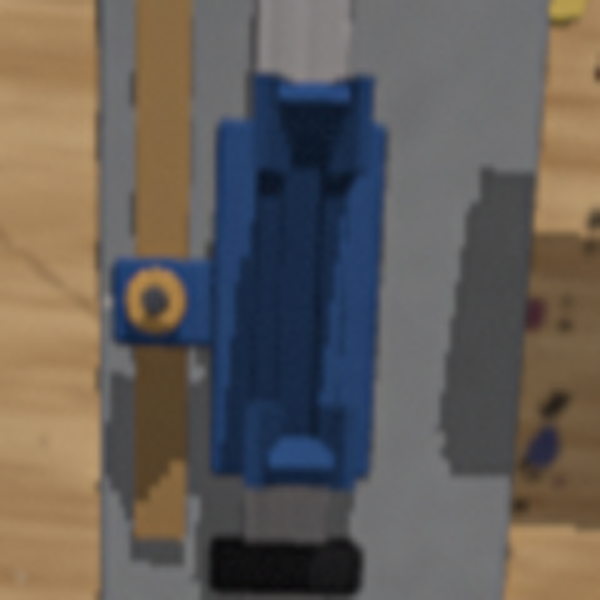

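```bash
cat > g.py <<'E'
from h import *
np.set_printoptions(precision=4,suppress=True)
f=lambda p,z: at_z('wrist',(p[0]/5+235-.4,p[1]/5+35-.4),z)
C=[(218,122),(385,125),(370,475),(213,475)]
for z in(.03,.04,.05,.06):
    q=[f(p,z)[:2] for p in C]; print(z,np.linalg.norm(q[0]-q[3]),np.linalg.norm(q[1]-q[2]),np.linalg.norm(q[0]-q[1]),np.mean(q,0),[np.degrees(np.arctan2(*(a-b)[::-1])) for a,b in((q[0],q[3]),(q[1],q[2]))])
P=[(252,75),(373,75),(355,487),(245,487)]
q=[f(p,.086)[:2] for p in P]; print('posts',np.linalg.norm(q[0]-q[3]),np.linalg.norm(q[0]-q[1]),np.mean(q,0),(q[0]+q[1])/2,(q[2]+q[3])/2)
E=[[(258,120),(258,30)]]
for a,b in (((95,0),(105,600)),((548,0),(505,600)),((137,0),(133,540)),((188,0),(187,540))):
    d=f(a,.01)-f(b,.01); print(np.degrees(np.arctan2(d[1],d[0])))
print('floor slot ends', f((305,180),.036),f((290,405),.036))
s=env.get_state();w,x,y,z=s['orientation'];print('tooly',np.degrees(np.pi/2-2*np.arctan2(y,x)), s['tcp_pos'])
E
python3 g.py; sed -n 1,1p h.py >/dev/null
python3 - <<'E'
import sys;sys.path.insert(0,'.')
import h;from h import *
np.set_printoptions(precision=4,suppress=True)
# w1 pose override
st=dict(tcp_pos=[.5747,0,.2476],orientation=[-.0006,.7071,.7071,-.0004])
class E:
    calibration=staticmethod(env.calibration)
    get_state=staticmethod(lambda:st)
h.env=E
print('notch line',[at_z('wrist',p,z) for p in((249,136),) for z in(.01,.02,.03)])
print('plunger',[at_z('wrist',p,z) for p in((262,227),) for z in(.02,.03,.04)])
print('strip',[at_z('wrist',p,.02) for p in((251,75),(266,250))])
print('lamp head',[at_z('wrist',p,.09) for p in((332,134),)])
im=cv2.imread('pics/w1.png')
cv2.imwrite('pics/c3.png',cv2.resize(im[60:290,230:350],None,fx=2.6,fy=2.6,interpolation=2))
E
```

```text
0.03 0.07205850891130522 0.0714690059557211 0.0352760265669995 [ 0.5786 -0.0523] [np.float64(93.38020877526056), np.float64(93.62065161077997)]
0.04 0.06997726141744741 0.06940478492504532 0.03425715810864443 [ 0.5783 -0.0527] [np.float64(93.38020877526047), np.float64(93.62065161077987)]
0.05 0.06789601392358958 0.06734056389436956 0.03323828965028924 [ 0.578  -0.0532] [np.float64(93.38020877526047), np.float64(93.62065161077994)]
0.06 0.06581476642973175 0.06527634286369378 0.032219421191934064 [ 0.5776 -0.0537] [np.float64(93.38020877526048), np.float64(93.62065161077993)]
posts 0.07002888313357117 0.021217196369135074 [ 0.5784 -0.0521] [ 0.5762 -0.0171] [ 0.5805 -0.087 ]
93.84644382524982
93.69295666322245
92.7977910192571
93.7899157586966
floor slot ends [ 0.5779 -0.0279  0.036 ] [ 0.5789 -0.073   0.036 ]
tooly -4.4899964099808365 [ 0.5742 -0.1504  0.2497]
notch line [array([0.534, 0.053, 0.01 ]), array([0.5351, 0.0538, 0.02  ]), array([0.5363, 0.0546, 0.03  ])]
plunger [array([ 0.5479, -0.0604,  0.02  ]), array([ 0.5487, -0.0564,  0.03  ]), array([ 0.5494, -0.0524,  0.04  ])]
strip [array([0.5396, 0.119 , 0.02  ]), array([ 0.5525, -0.0932,  0.02  ])]
lamp head [array([0.6206, 0.0613, 0.09  ])]
```

View pics/c3.png

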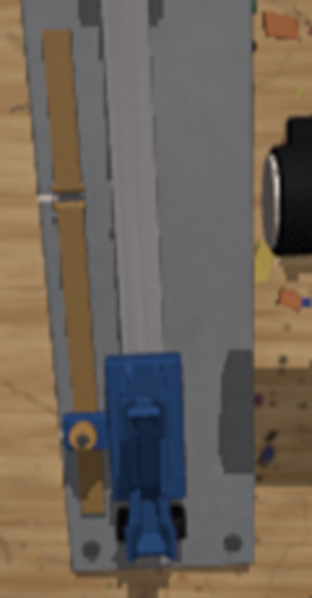

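The holder's slot centre is at about (0.578,-0.052), its plunger at crop (155,300). The notch gap with its white line is at w1 pixel (252,136), about 106 mm further along. Next I'll find the filter's offset in the grip.

Run:
```python
from h import *
np.set_printoptions(precision=4,suppress=True)
im=cv2.imread('pics/w4.png')
print([tuple(im[r,283]) for r in range(180,194,2)]); print([int(im[r,283].max()) for r in range(232,262,2)]);print([int(x) for x in im[200,272:296].max(1)])
s=env.get_state();w,x,y,z=s['orientation'];a=2*np.arctan2(y,x)-np.pi/2
ty=np.array([np.cos(a),np.sin(a)]);tx=np.array([-np.sin(a),np.cos(a)]);t=np.array(s['tcp_pos'])
for px,dz in(((283,186),-.096),((283,247),-.016),((283,258),-.016)):
    for e in (0,.002):
        p=at_z('wrist',px,t[2]+dz+e)[:2]-t[:2]; print(px,p@tx,p@ty)
h=np.array([.5784,-.0523]); print('to holder',(h-t[:2])@tx,(h-t[:2])@ty)
```

```text
[(np.uint8(60), np.uint8(85), np.uint8(106)), (np.uint8(57), np.uint8(82), np.uint8(104)), (np.uint8(51), np.uint8(78), np.uint8(100)), (np.uint8(137), np.uint8(142), np.uint8(154)), (np.uint8(171), np.uint8(172), np.uint8(184)), (np.uint8(167), np.uint8(168), np.uint8(179)), (np.uint8(151), np.uint8(151), np.uint8(161))]
[211, 188, 168, 170, 169, 169, 166, 76, 19, 23, 23, 24, 21, 22, 24]
[163, 176, 165, 117, 93, 94, 101, 120, 152, 161, 160, 160, 160, 154, 132, 117, 114, 135, 177, 186, 184, 183, 183, 182]
(283, 186) 0.026694522641264505 0.0002631024791140456
(283, 186) 0.027191500633291826 0.00026219061312452406
(283, 247) 0.01326872736169198 0.00027788738533452285
(283, 247) 0.014233097237677569 0.00027625615718156475
(283, 258) 0.00674221951937172 0.00028793232398867814
(283, 258) 0.007798180585417192 0.0002861601279692853
to holder 0.0974681167722772 0.011887606257161228
```

```bash
python3 -m pendant '[[-1,0.0485,0.006,0,0.015],[-1,0.048,0.0055,0,0],[-1,0,0,0.03,0],[-1,0,0,0.024,0],[-1,0,0,0,0]]'
python3 - <<'E'
from h import *
np.set_printoptions(precision=4,suppress=True)
w=save('wrist','w5.png');s=env.get_state();print(s['clock'],s['tcp_pos'],s['orientation'])
im=cv2.imread('pics/w5.png');cv2.imwrite('pics/c5.png',cv2.resize(im[110:290,220:350],None,fx=4,fy=3.3,interpolation=2))
E
```

```text
clock: 7.7
tcp_pos: [0.5778, -0.0529, 0.1942]
orientation: [-0.002, 0.685, 0.729, -0.001]
wrist_force: [-0.5, 0.8, 0.7]
finger_gap: 0.0095
grip_force: 40.3
7.75 [ 0.5787 -0.0532  0.1957] [-0.0009  0.6849  0.7286 -0.0005]
```

View pics/c5.png

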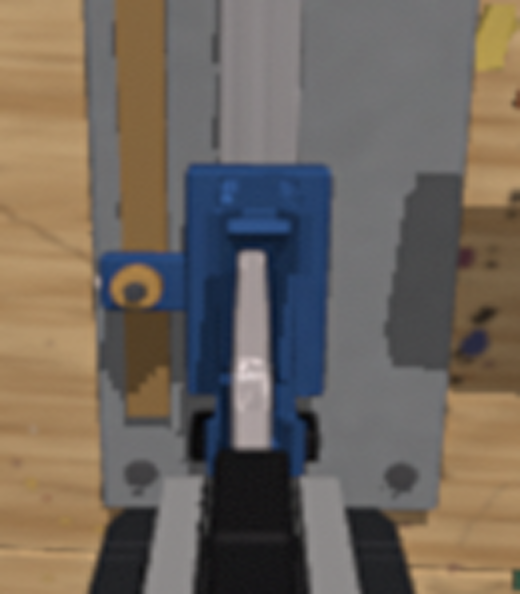

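Run:
```python
from h import *
np.set_printoptions(precision=4,suppress=True)
s=env.get_state();w,x,y,z=s['orientation'];a=2*np.arctan2(y,x)-np.pi/2
ty=np.array([np.cos(a),np.sin(a)]);tx=np.array([-np.sin(a),np.cos(a)]);t=np.array(s['tcp_pos'])
print(np.degrees(a),env.calibration('wrist')['K'][0])
for n,px,zz in(('foot',(252.5,250),.0995),('shoulder',(252,362),.18),('posttop',(260,218),.086),('posttopL',(228,225),.086),('posttopR',(292,225),.086),('bodyU',(258.5,167),.032),('bodyL',(256.5,392),.032)):
    p=at_z('wrist',(px[0]/4+220-.4,px[1]/3.3+110-.4),zz)[:2]-t[:2]; print(n,p@tx,p@ty)
```

```text
3.546001817162469 [295.2991   0.     282.4086]
foot 0.027157981456544508 -4.549192416674545e-05
shoulder 0.029073279406113574 3.232345432154448e-05
posttop 0.03192302045219681 0.0014475346720143484
posttopL 0.030159364367968938 -0.005061080122144189
posttopR 0.030179130971343178 0.007966591175075978
bodyU 0.03588430254395259 0.0012947188432616357
bodyL -0.03622584875649356 0.0009713761431639494
```

```bash
python3 -m pendant '[[-1,-0.001,0.0012,0,0],[-1,0,0,0.01,0],[-1,0,0,0.012,0],[-1,0,0,0,0]]'; python3 -m pendant '[[-1,0,0,0.012,0],[-1,0,0,0.012,0],[-1,0,0,0.01,0],[-1,0,0,0,0]]'
```

```text
clock: 8.25
tcp_pos: [0.5797, -0.0542, 0.1729]
orientation: [-0.001, 0.686, 0.728, -0.001]
wrist_force: [-0.8, -0.5, -1.5]
finger_gap: 0.0091
grip_force: 40.2
clock: 8.75
tcp_pos: [0.5799, -0.0541, 0.1386]
orientation: [-0.001, 0.686, 0.728, -0.0]
wrist_force: [-3.5, 0.6, -3.1]
finger_gap: 0.0092
grip_force: 40.0
```

```bash
python3 -m pendant '[[-1,0,0,0.004,0],[-1,0,0,0.002,0],[-1,0,0,0,0]]'; python3 -m pendant '[[-1,0,0,0.002,0],[-1,0,0,0,0]]';python3 -m pendant '[[-1,0,0,0.001,0],[-1,0,0,0,0]]'
```

```text
clock: 9.12
tcp_pos: [0.58, -0.0544, 0.1342]
orientation: [-0.0, 0.686, 0.728, -0.0]
wrist_force: [-4.9, 0.0, -0.3]
finger_gap: 0.0091
grip_force: 40.5
clock: 9.38
tcp_pos: [0.5801, -0.0545, 0.1324]
orientation: [-0.0, 0.686, 0.728, -0.0]
wrist_force: [-4.3, -0.8, 0.1]
finger_gap: 0.0092
grip_force: 40.6
clock: 9.62
tcp_pos: [0.5801, -0.0545, 0.132]
orientation: [-0.0, 0.686, 0.728, -0.0]
wrist_force: [-6.2, -0.3, 4.2]
finger_gap: 0.0095
grip_force: 41.1
```

```bash
python3 -m pendant '[[-1,0,-0.001,0.001,0],[-1,0,0,0,0]]';python3 -m pendant '[[-1,0,0,0.001,0],[-1,0,0,0,0]]'
```

```text
clock: 9.88
tcp_pos: [0.58, -0.0545, 0.1319]
orientation: [0.001, 0.686, 0.728, 0.0]
wrist_force: [-6.8, -0.8, 8.1]
finger_gap: 0.0094
grip_force: 41.5
clock: 10.12
tcp_pos: [0.5801, -0.0546, 0.1319]
orientation: [0.001, 0.686, 0.728, 0.001]
wrist_force: [-7.6, 0.7, 13.4]
finger_gap: 0.0096
grip_force: 42.5
```

```bash
python3 -m pendant '[[-1,0,-0.001,-0.001,0],[-1,0.01,0,0,0],[-1,0.02,0,0,0],[-1,0.02,0,0,0],[-1,0.02,0,0,0],[-1,0.01,0,0,0],[-1,0,0,0,0]]'
python3 - <<'E'
from h import *
w=save('wrist','w6.png');s=env.get_state();print(s['clock'],s['tcp_pos'],s['wrist_force'])
im=cv2.imread('pics/w6.png');cv2.imwrite('pics/c6.png',cv2.resize(im[60:290,200:370],None,fx=3.2,fy=2.6,interpolation=2))
E
```

```text
clock: 11.0
tcp_pos: [0.5759, 0.0235, 0.1329]
orientation: [0.003, 0.686, 0.728, 0.0]
wrist_force: [-5.2, -3.7, 11.1]
finger_gap: 0.0093
grip_force: 42.7
11.05 [0.57579839 0.02396754 0.13285985] [-4.55027807 -3.71698554 12.0294018 ]
```

View pics/c6.png

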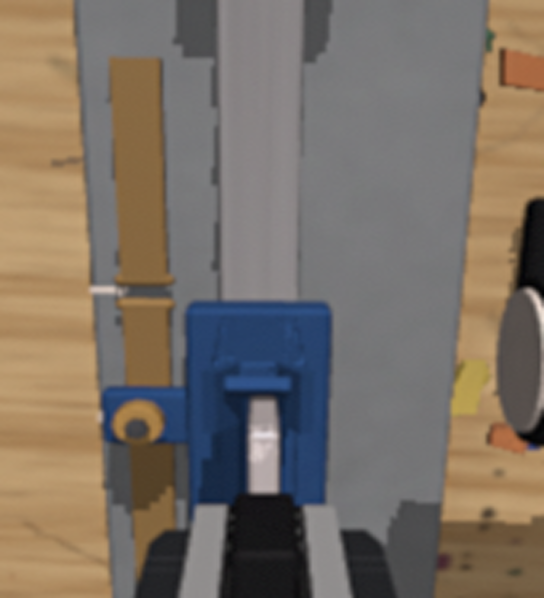

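Run:
```python
from h import *
np.set_printoptions(precision=4,suppress=True)
f=lambda p,z: at_z('wrist',(p[0]/3.2+200-.4,p[1]/2.6+60-.4),z)
for z in(.005,.01,.02,.03): print(z,f((105,291),z),f((146,291),z),f((100,416),z),f((138,420),z))
print('body',f((259,305),.032))
```

```text
0.005 [0.5311 0.0526 0.005 ] [0.5422 0.0533 0.005 ] [0.5299 0.0078 0.005 ] [0.5408 0.0069 0.005 ]
0.01 [0.5318 0.0537 0.01  ] [0.5427 0.0543 0.01  ] [0.5307 0.0097 0.01  ] [0.5414 0.0089 0.01  ]
0.02 [0.5334 0.0558 0.02  ] [0.5438 0.0564 0.02  ] [0.5323 0.0136 0.02  ] [0.5425 0.0128 0.02  ]
0.03 [0.5349 0.0579 0.03  ] [0.5449 0.0585 0.03  ] [0.5338 0.0175 0.03  ] [0.5437 0.0167 0.03  ]
body [0.5728 0.0563 0.032 ]
```

```bash
python3 -m pendant '[[-1,0.008,0,0,0],[-1,0.008,0,0,0],[-1,0.005,0,0,0],[-1,0,0,0,0]]'
for i in 1; do python3 -m pendant '[[-1,0.002,0,0,0],[-1,0,0,0,0]]'; done; python3 -m pendant '[[-1,0.002,0,0,0],[-1,0,0,0,0]]'
```

```text
clock: 11.55
tcp_pos: [0.5748, 0.0437, 0.1329]
orientation: [0.004, 0.686, 0.727, -0.0]
wrist_force: [-3.6, -7.4, 11.4]
finger_gap: 0.0098
grip_force: 42.7
clock: 11.8
tcp_pos: [0.5746, 0.0457, 0.1329]
orientation: [0.004, 0.686, 0.727, -0.0]
wrist_force: [-3.7, -6.6, 11.2]
finger_gap: 0.0094
grip_force: 42.7
clock: 12.05
tcp_pos: [0.5746, 0.0473, 0.1329]
orientation: [0.004, 0.686, 0.727, -0.001]
wrist_force: [-3.4, -9.3, 10.3]
finger_gap: 0.0093
grip_force: 42.7
```

```bash
python3 -m pendant '[[-1,0.002,0,0,0],[-1,0,0,0,0]]';  python3 -m pendant '[[-1,0.0015,0,0,0],[-1,0,0,0,0]]';  python3 -m pendant '[[-1,0.0015,0,0,0],[-1,0,0,0,0]]'
```

```text
clock: 12.3
tcp_pos: [0.5744, 0.0496, 0.1329]
orientation: [0.004, 0.686, 0.727, -0.0]
wrist_force: [-4.3, -9.6, 10.5]
finger_gap: 0.0092
grip_force: 42.7
clock: 12.55
tcp_pos: [0.5744, 0.051, 0.1329]
orientation: [0.004, 0.686, 0.727, -0.0]
wrist_force: [-4.2, -9.7, 11.2]
finger_gap: 0.0089
grip_force: 42.7
clock: 12.8
tcp_pos: [0.5743, 0.0524, 0.1329]
orientation: [0.004, 0.686, 0.727, -0.0]
wrist_force: [-4.0, -9.7, 9.4]
finger_gap: 0.0096
grip_force: 42.7
```

```bash
python3 -m pendant '[[-1,0.001,0,0,0],[-1,0,0,0,0]]'|grep -E 'tcp|force';  python3 -m pendant '[[-1,0.001,0,0,0],[-1,0,0,0,0]]'|grep -E 'tcp|force';  python3 -m pendant '[[-1,0.001,0,0,0],[-1,0,0,0,0]]'|grep -E 'tcp|force'
```

```text
tcp_pos: [0.5743, 0.0535, 0.1329]
wrist_force: [-4.1, -9.3, 11.3]
grip_force: 42.7
tcp_pos: [0.5742, 0.054, 0.1329]
wrist_force: [-4.3, -11.5, 10.9]
grip_force: 42.7
tcp_pos: [0.5742, 0.0549, 0.1329]
wrist_force: [-3.5, -11.6, 10.8]
grip_force: 42.7
```

```bash
python3 -m pendant '[[-1,0.001,0,0,0],[-1,0,0,0,0]]'|grep -E 'tcp|wri';  python3 -m pendant '[[-1,0.001,0,0,0],[-1,0,0,0,0]]'|grep -E 'tcp|wri'
python3 - <<'E'
from h import *
w=save('wrist','w7.png');s=env.get_state();print(s['clock'],s['tcp_pos'],s['wrist_force'])
im=cv2.imread('pics/w7.png');cv2.imwrite('pics/c7.png',cv2.resize(im[130:270,210:340],None,fx=4.2,fy=4.2,interpolation=2))
E
```

```text
tcp_pos: [0.5739, 0.0588, 0.1327]
wrist_force: [-4.0, -1.6, 9.5]
tcp_pos: [0.5739, 0.0593, 0.1328]
wrist_force: [-3.6, -4.0, 10.1]
14.1 [0.57390031 0.05932173 0.13273346] [-3.77467313 -4.23530241  9.69283713]
```

View pics/c7.png

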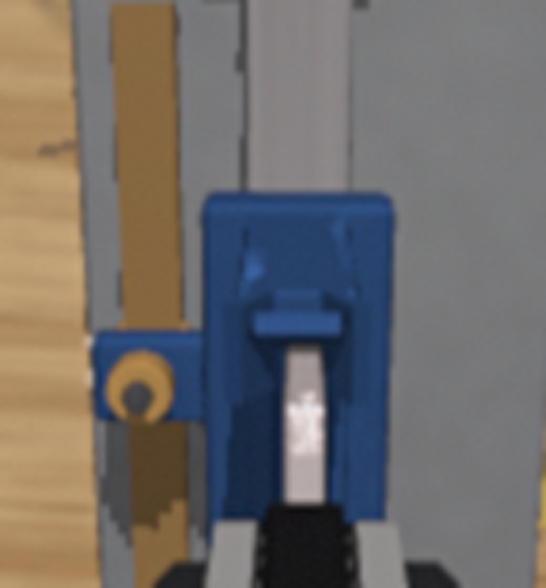

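The ball clicked in: the TCP jumped about 4 mm and the force fell from 11.6 to 1.6 N. In the picture the plunger (crop 138,390) covers the strip gap and the plate is upright in the slot. A gentle backward wiggle will confirm the detent.

```bash
for a in 1; do python3 -m pendant '[[-1,-0.0015,0,0,0],[-1,0,0,0,0]]'|grep -E 'tcp|wri'; done; python3 -m pendant '[[-1,-0.0015,0,0,0],[-1,0,0,0,0]]'|grep -E 'tcp|wri'; python3 -m pendant '[[-1,0.0015,0,0,0],[-1,0,0,0,0]]'|grep -E 'tcp|wri'; python3 -m pendant '[[-1,0.0015,0,0,0],[-1,0,0,0,0]]'|grep -E 'tcp|wri'
```

```text
tcp_pos: [0.5739, 0.0589, 0.1327]
wrist_force: [-4.0, -1.0, 9.5]
tcp_pos: [0.5739, 0.0584, 0.1326]
wrist_force: [-3.7, 2.8, 8.9]
tcp_pos: [0.5739, 0.0588, 0.1326]
wrist_force: [-2.8, -1.5, 10.6]
tcp_pos: [0.5739, 0.0593, 0.1327]
wrist_force: [-3.3, -4.8, 9.5]
```

```bash
python3 -m pendant '[[-1,-0.001,0,0.001,0],[-1,0,0,0,0]]'|grep -E 'tcp|wri'; python3 -m pendant '[[-1,0,0,0.001,0],[-1,0,0,0,0],[-1,0,0,0,0]]'
```

```text
tcp_pos: [0.574, 0.059, 0.1326]
wrist_force: [-5.8, -1.9, 14.4]
clock: 15.72
tcp_pos: [0.5741, 0.059, 0.1325]
orientation: [0.003, 0.686, 0.728, 0.002]
wrist_force: [-5.5, -1.9, 20.9]
finger_gap: 0.0091
grip_force: 44.3
```

```bash
python3 -m pendant '[[-1,0,0,-0.001,0],[-1,0,0,0,0]]'; python3 -c "
from workcell import env
print(env.hand_in())"
```

```text
clock: 15.98
tcp_pos: [0.574, 0.059, 0.1326]
orientation: [0.003, 0.686, 0.728, 0.002]
wrist_force: [-5.9, -1.9, 15.6]
finger_gap: 0.0095
grip_force: 43.3
the job is handed in; nothing more can be done
None
```

I pushed the amber filter home in the blue holder, slid the holder until its ball clicked into the notch, and handed in at about 16 s, still gripping the tab; I took no final picture of the blue filter, ink bottle or spool, but nothing I did touched them.

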